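# Close the jewellery box and the burnisher drawer before charcoal polishing

## Robot

A 6-joint arm with a two-finger parallel gripper is mounted at the origin on the work surface. World frame = base frame: x ahead of the robot, y to its left, z up, the work surface at z = 0. Lengths are in m, angles in rad, forces in N, time in s.
With the tool pointing down it reaches from about 0.375 to 0.9 m from the base axis. Payload 3.1 kg.
Tool frame: the origin (TCP) lies between the finger pads; the fingertips stand 17 mm ahead of it and the grasp point (between the pads) lies 2 mm behind it; z points along the fingers, y is the line along which they close (so a half turn about z gives the same grasp; the last joint's range is limited). The gripper opens to 87 mm and grips with 3 to 60 N. Pads are 19 mm wide; open, the fingers measure 117 mm over their backs; the gripper's body (75 mm by 190 mm) begins 51 mm behind the grasp point.
Start: joints at [0.985, 0.527, 1.433, -0, 1.181, -0.178], TCP at [0.248, 0.574, 0.24] pointing down, gripper open.
Joint ranges: [-3.08, 3.08], [-0.75, 2.2], [0.22, 2.44], [-1.43, 4.57], [0, 2.65], [-2.85, 2.85]. Speed limits (rad/s): [2.79, 2.79, 3.14, 3.14, 3.14, 3.14].

## Interface

Orientations are given as a unit quaternion [x, y, z, w].
In Python, from plant import ctrl, optics gives the robot as it stands.
- The arm moves only by the tool jog_arm, never from a script. Its argument "deltas" is a list of rows, each a list of 4 numbers: the shift along the tool's x, y, z scaled (see below), then the turn about the tool's z scaled (see below). A call has 1 to 10 rows; each row is the pose to reach, as a shift and turn from the pose commanded when the call began, along the tool's axes at that moment; what a row does not reach only later rows make up. The controller multiplies each number of a shift by 0.1 m and each number of a turn by 2 rad. A row lasts 1/12 s, in which the tool goes at most 41.7 mm and 7.16 degrees, less where a joint would pass 70% of its speed; a pose out of reach is approached as far as the arm can. A call with a number of a shift or a turn outside -1 to 1 is refused whole. A call with a gripper value outside its range is refused whole. "claw" is the gripper's target within -1 to 1 (fully open at 1, half-way at 0, shut at -1), set as the call begins (left out, the last holds). The fingers move at their own pace and stop on an object; the grip force is fixed at half the most. Time passes only in rows, so rows that repeat a pose let the fingers close. It gives the time, the measured TCP pose, the force, the opening and the grip force at its end, in the units of the state.
- ctrl.read_state(): the state, without advancing time (a new reading comes with each control period).
- optics.camera(name): name is "scene" or "side" or "wrist"; returns a dict with "frame" (420x560x3 uint8, blue, green, red), "z_map" (420x560 float32, m along the optical axis (not along the pixel's ray), 0 where there is no reading), "vfov" (degrees; the focal length in pixels is half the picture's height over the tangent of half this angle, whatever the lens; pixels are square), "cx", "cy" (the principal point, pixels), "world_from_camera" (4x4, takes a point from camera to world coordinates). Camera axes: x right, y down, z forward; pixel columns grow to the right and rows downward; lengths in m; the calibration is good to about 2 mm. A picture is of the moment at which its call begins.
- ctrl.job_done(): hands the job in; it is judged then, once.
The state is a dict: "t": time; "joints": joint angles; "qvel": joint speeds; "tau": joint torques, N m; "eef_pos": TCP position; "eef_rot": TCP orientation; "ft_force": force on the tool from outside, world axes, zero at the start; "torque": the same for the moment, N m; "gripper_width": finger opening in m; "grip_force": force on a finger pad.
Only numpy, scipy, OpenCV 4.12 (cv2) and the standard library are available. Lean on these libraries where they do the work, as an engineer would, in place of code of your own. Each camera call takes 0.05 s, during which the arm holds its last target. There are 200 camera calls.

## Task

Charcoal polishing is about to start, so close up the low teak bench against the dust: with the fingertips push the open lid of the red lacquer jewellery box over and down until it is fully shut, and push the half-open drawer all the way home so that its front is flush with the bench. Do it gently: no slamming, no hard pressing on the lacquer, and no shoving or lifting the box. Nothing is to be picked up: leave the burnishing sticks in the drawer, and the charcoal block, the pearl disc and the calipers where they lie.

Things in the scene. Friction and masses are not known exactly. Their poses are not given: they have to be found in the camera images.
- bench: Low teak bench standing on the work table, fixed, 245 (x) x 470 (y) x 100 mm high. Origin under its centre at table height; its x axis points from the drawer front to the back, z up. The plane of its front, with which the shut drawer is flush, lies 120 mm in front of the origin (x = -0.120); its 18 mm thick top is set back 4 mm behind that plane. It can stand turned.
- drawer (a joint): How far the shallow drawer in the middle of the bench front is pulled out, in m: 0 is fully home (front flush, against its stop), larger is further out. It slides along the bench's x axis, needs about 2 N to move and stays where it is left.
- drawer_front (a point): Centre of the outer face of the drawer front, a flat teak board 274 mm wide and 46 mm high (its upper edge is 23 mm above this point, its lower edge 23 mm below). Two brass knobs, 18 mm across and standing 17 mm out, sit on it 90 mm left and right of this point; between them it is clear. It moves with the drawer.
- jewel_box: Red lacquered wooden jewellery box with hinged lid, standing loose on the left or right part of the bench top, about 1.2 kg with its contents. Body 110 (its x) x 150 (its y) x 55 mm high, origin at the centre of its underside, z up. The hinge runs along y at its +x upper edge, which faces roughly to the robot's left.
- lid (a joint): Angle of the box lid in rad: 0 is fully shut, 1.57 upright, more leans back beyond the hinge (stop at 1.9). The hinge is stiff (0.12 N m): the lid stays at any angle and must be pushed all the way.
- lid_hinge (a point): Middle of the lid's hinge line, on the box's +x upper edge, 55.5 mm above the underside of the box. Shut, the lid reaches 110 mm from here along the box's -x axis and its upper face is 12 mm above this point.
- lid_edge (a point): Middle of the free edge of the lid on its outer (upper when shut) face, black with pearl inlay: 110 mm from the hinge line and 12 mm off the lid's under face. The lid is a plain slab 110 x 150 x 12 mm. Moves with the lid.
- charcoal_mid (a point): Centre of the loose black charcoal polishing block, 75 x 42 x 30 mm high, on the bench top at the end where the box is not. To be left alone.
- pearl_mid (a point): Centre of the loose mother-of-pearl disc, 44 mm across and 9 mm thick, lying near the middle of the bench top. To be left alone.
- calipers_mid (a point): Middle of the loose brass calipers, about 155 x 80 mm and 11 mm high at the pivot, with two bowed legs, lying on the table to the left of the open drawer. To be left alone.
- stick1_mid (a point): Middle of horn burnishing stick 1 of 5 (counted from the robot's right), loose, 122 x 20 x 9 mm, 22 g, lying in its bay of the drawer. Rides with the drawer; to be left in it.
- stick2_mid (a point): Middle of horn burnishing stick 2 of 5 (counted from the robot's right), loose, 122 x 20 x 9 mm, 22 g, lying in its bay of the drawer. Rides with the drawer; to be left in it.
- stick3_mid (a point): Middle of horn burnishing stick 3 of 5 (counted from the robot's right), loose, 122 x 20 x 9 mm, 22 g, lying in its bay of the drawer. Rides with the drawer; to be left in it.
- stick4_mid (a point): Middle of horn burnishing stick 4 of 5 (counted from the robot's right), loose, 122 x 20 x 9 mm, 22 g, lying in its bay of the drawer. Rides with the drawer; to be left in it.
- stick5_mid (a point): Middle of horn burnishing stick 5 of 5 (counted from the robot's right), loose, 122 x 20 x 9 mm, 22 g, lying in its bay of the drawer. Rides with the drawer; to be left in it.
Things that resemble listed ones, but are neither listed nor needed, are in the scene too. What is shaped like the part that bears stick1_mid but pink or white is not meant.

How it is judged:
By the outcome, as a careful person would: the job done as asked, in the order asked, and still so for the second after the job is handed in, with the robot touching nothing.
It also fails if it takes over 54 s, if anything falls off the work surface, if the arm or the gripper's body presses on something with over 40 N, if the wrist force passes 120 N, or if a joint passes its speed limit or range.

## Working session

There is one attempt and no reset: what is moved stays moved. The work goes in short steps, Python scripts to look and compute and a tool call to move; the robot and the scene stay as the last step left them, time stands still between calls to the robot, and variables do not carry over. Pictures are saved under pics/ and viewed, at most 10 in all, crops included, and the job is handed in when it is done.

Besides the shell and the picture viewer there is one more tool, called after "Request:" as a command line: name --pt "numbers of a row" for each row, then --argument value for the rest. jog_arm: Moves the arm, as the interface text tells. Shifts and turns lie within -1 to 1; 1 stands for 0.1 m of shift or 2 rad of turn. Its arguments: {"type":"object","properties":{"deltas":{"type":"array","items":{"type":"array","items":{"type":"number"}}},"claw":{"type":"number"}},"required":["deltas"]}

```bash
mkdir -p pics; cat > h.py <<'E'
import numpy as np, cv2
from plant import ctrl, optics
def cloud(c):
    H,W=c["z_map"].shape; f=H/2/np.tan(np.radians(c["vfov"]/2))
    v,u=np.mgrid[:H,:W]; z=c["z_map"]
    P=np.stack([(u-c["cx"])/f*z,(v-c["cy"])/f*z,z,np.ones_like(z)],-1)@np.array(c["world_from_camera"]).T
    P=P[...,:3]; P[z==0]=np.nan; return P
E
python3 - <<'E'
from h import *
s=ctrl.read_state(); print(s)
for n in("scene","side"):
    c=optics.camera(n); cv2.imwrite(f"pics/{n}0.png",c["frame"]); np.savez(f"{n}0.npz",P=cloud(c),f=c["frame"]); print(n,c["vfov"],np.round(c["world_from_camera"],3).tolist(),(c["z_map"]>0).mean())
E
```

```text
{'t': 0.0, 'joints': array([ 9.84469822e-01,  5.28464990e-01,  1.43389219e+00, -1.51197065e-05,
        1.18139677e+00, -1.78496250e-01]), 'qvel': array([-0.00109818, -0.00063858, -0.00085261, -0.00133806, -0.00078394,
        0.00108179]), 'tau': array([ 3.84766763e-04, -4.40044641e+01, -1.76594245e+01,  6.33439980e-02,
        5.83189214e-02, -1.86041143e-04]), 'eef_pos': array([0.24747154, 0.57316422, 0.23857554]), 'eef_rot': array([ 2.02501948e-01,  9.79281264e-01, -1.00519883e-03, -3.96767443e-04]), 'ft_force': array([0.51580936, 0.00925017, 1.12801672]), 'torque': array([-0.0078389 , -0.02236372,  0.02220279]), 'grip_force': 0.0, 'gripper_width': 0.0870237697552515}
scene 49.26407558861947 [[-0.13, 0.518, -0.845, 1.258], [0.991, 0.065, -0.113, 0.105], [-0.003, -0.853, -0.522, 0.598], [0.0, 0.0, 0.0, 1.0]] 0.9958801020408163
side 48.565910966426316 [[0.761, -0.328, 0.559, 0.01], [-0.648, -0.392, 0.653, -0.616], [0.005, -0.86, -0.511, 0.606], [0.0, 0.0, 0.0, 1.0]] 0.9961267006802721
```

View pics/scene0.png

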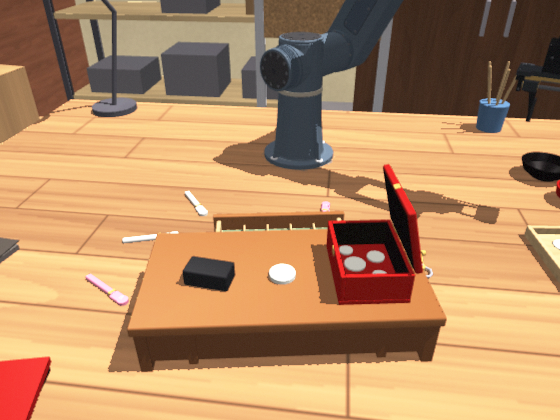

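View pics/side0.png

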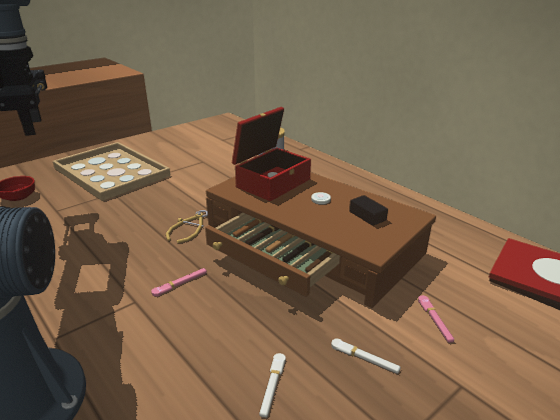

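Scene view: the box is on the robot's left with its lid edge at (388-415,170-265), the charcoal at (209,273), the pearl at (282,274) and the calipers near (428,270). Side view: the drawer front runs (207,235)-(308,283), with knobs at (210,228) and (284,280), and the calipers are at (187,227). The white and pink sticks on the table are decoys.

```bash
cat > m.py <<'E'
from h import *
S=np.load("scene0.npz");D=np.load("side0.npz")
def R(n,p): print(n,np.round(p,4).tolist())
for n,d in(("scene",S),("side",D)):
    P=d["P"];hsv=cv2.cvtColor(d["f"],cv2.COLOR_BGR2HSV)
    roi=(P[...,0]>.3)&(P[...,0]<.95)&(abs(P[...,1])<.45)
    top=roi&(abs(P[...,2]-.1)<.006)
    k,l,st,_=cv2.connectedComponentsWithStats(top.astype(np.uint8)); i=1+st[1:,4].argmax(); q=P[l==i]
    r=cv2.minAreaRect(q[:,:2].astype(np.float32)); R(n+" top",[*r[0],*r[1],r[2],np.median(q[:,2])]); R(" corners",cv2.boxPoints(r))
    hi=roi&(P[...,2]>.175)&(P[...,1]>.0)&(P[...,1]<.4)
    q=P[hi]; R(" lid n,min,max",[len(q),*q.min(0),*q.max(0)])
    if len(q)>50:
        for z in np.arange(.175,.30,.015):
            m=q[abs(q[:,2]-z)<.005]
            if len(m)>5: R("  z%.3f"%z,[m[:,0].min(),m[:,0].max(),m[:,1].min(),m[:,1].max(),len(m)])
    rim=roi&(abs(P[...,2]-.1555)<.004)&(P[...,1]>0); q=P[rim]
    if len(q): r=cv2.minAreaRect(q[:,:2].astype(np.float32)); R(" rim",[*r[0],*r[1],r[2]]); R(" c",cv2.boxPoints(r))
    if n=="side":
        for (u,v) in [(215,240),(240,252),(260,263),(284,275),(300,283),(187,227),(203,213),(170,238),(284,281)]: R(f" px{u},{v}",P[v,u])
    cal=roi&(P[...,2]>.004)&(P[...,2]<.03)&(P[...,0]>.4)&(P[...,1]>.1)&(hsv[...,1]>90); q=P[cal]
    if len(q): R(" low stuff",[*q.min(0),*q.max(0),len(q)])
E
python3 m.py
```

```text
scene top [0.664, 0.0364, 0.2456, 0.4698, 9.9054, 0.1]
 corners [[0.5026999711990356, 0.2467000037431717], [0.5835000276565552, -0.21610000729560852], [0.8253999948501587, -0.1738000065088272], [0.7445999979972839, 0.2888999879360199]]
 lid n,min,max [1693.0, 0.5734, 0.187, 0.1751, 0.7219, 0.2422, 0.2664]
  z0.175 [0.5734, 0.7184, 0.2068, 0.2422, 69.0]
  z0.190 [0.5751, 0.7187, 0.2033, 0.2406, 138.0]
  z0.205 [0.5771, 0.7192, 0.1999, 0.2366, 148.0]
  z0.220 [0.5754, 0.72, 0.1959, 0.2331, 148.0]
  z0.235 [0.5762, 0.7207, 0.1924, 0.2292, 154.0]
  z0.250 [0.5788, 0.7219, 0.1891, 0.2258, 155.0]
  z0.265 [0.5746, 0.7217, 0.187, 0.2218, 439.0]
 rim [0.6518, 0.1745, 0.1541, 0.1203, 10.304]
 c [[0.5652999877929688, 0.2198999971151352], [0.5867999792098999, 0.10159999877214432], [0.7383999824523926, 0.1290999948978424], [0.7168999910354614, 0.2475000023841858]]
 low stuff [0.4568, 0.1006, 0.0041, 0.7675, 0.4103, 0.03, 678.0]
side top [0.6638, 0.0358, 0.2439, 0.4707, 10.0061, 0.1016]
 corners [[0.5027999877929688, 0.24639999866485596], [0.5845999717712402, -0.21709999442100525], [0.82480001449
[... 387 characters left out ...]
0.250 [0.571, 0.7153, 0.1877, 0.214, 175.0]
  z0.265 [0.5709, 0.7175, 0.1859, 0.2192, 206.0]
 rim [0.6511, 0.172, 0.1543, 0.1176, 9.3036]
 c [[0.565500020980835, 0.2175000011920929], [0.5845000147819519, 0.1014999970793724], [0.7366999983787537, 0.1264999955892563], [0.7177000045776367, 0.24250000715255737]]
 px215,240 [0.4374, 0.104, 0.0597]
 px240,252 [0.4502, 0.0312, 0.0618]
 px260,263 [0.459, -0.0235, 0.0608]
 px284,275 [0.4702, -0.083, 0.0608]
 px300,283 [0.4766, -0.1212, 0.0617]
 px187,227 [0.4618, 0.2724, 0.0021]
 px203,213 [0.5293, 0.3072, 0.0012]
 px170,238 [0.4053, 0.2538, 0.0031]
 px284,281 [0.4582, -0.0971, 0.0611]
 low stuff [0.4005, 0.1009, 0.004, 0.9475, 0.4466, 0.0299, 426.0]
```

Request:
jog_arm --pt "-0.35 -0.1 -0.1 -0.06" --pt "-0.7 -0.2 -0.2 -0.12" --pt "-1 -0.3 -0.3 -0.18" --pt "-1 -0.3 -0.3 -0.24" --pt "-1 -0.3 -0.3 -0.291" --pt "-1 -0.3 -0.3 -0.291" --claw -1

```text
t: 0.6
eef_pos: [0.3283, 0.5058, 0.2694]
eef_rot: [-0.087, 0.996, -0.0, -0.0]
ft_force: [-0.9, -1.2, 0.3]
gripper_width: 0.0548
grip_force: 0.0
```

Request:
jog_arm --pt "-0.22 -0.24 -0.1 0" --pt "-0.44 -0.48 -0.2 0" --pt "-0.66 -0.72 -0.2 0" --pt "-0.87 -0.98 -0.2 0"

```text
t: 0.93
eef_pos: [0.4311, 0.4251, 0.2899]
eef_rot: [-0.086, 0.996, 0.0, 0.0]
ft_force: [1.0, 0.7, -0.3]
gripper_width: 0.028
grip_force: 0.0
```

Request:
jog_arm --pt "-0.22 -0.24 0 0" --pt "-0.44 -0.48 0 0" --pt "-0.66 -0.72 0 0" --pt "-0.87 -0.98 0 0"

```text
t: 1.27
eef_pos: [0.5337, 0.3431, 0.289]
eef_rot: [-0.086, 0.996, -0.0, -0.0]
ft_force: [0.8, 0.7, 0.7]
gripper_width: 0.0036
grip_force: 0.0
```

Request:
jog_arm --pt "-0.22 -0.22 0 0" --pt "-0.44 -0.44 0 0" --pt "-0.66 -0.66 0 0" --pt "-0.87 -0.9 0 0" --pt "-0.87 -0.9 0 0" --pt "-0.87 -0.9 0 0"

```text
t: 1.77
eef_pos: [0.6351, 0.2689, 0.2883]
eef_rot: [-0.085, 0.996, -0.0, -0.001]
ft_force: [-1.3, 1.0, 0.0]
gripper_width: 0.0004
grip_force: 0.0
```

```bash
cat > look.py <<'E'
from h import *; import sys
a=sys.argv[1]; fs=[]
for n in("scene","side"):
    c=optics.camera(n); np.savez(f"{n}_{a}.npz",P=cloud(c),f=c["frame"])
    x0,y0=(290,110) if n=="scene" else (170,60)
    fs.append(cv2.resize(c["frame"][y0:y0+210,x0:x0+200],None,fx=2,fy=2))
cv2.imwrite(f"pics/{a}.png",np.hstack(fs))
s=ctrl.read_state(); print(s["t"],s["eef_pos"],s["ft_force"],s["gripper_width"])
E
python3 look.py a
```

```text
1.8667 [0.63332591 0.27067009 0.28877138] [ 0.12126068 -0.19331576  0.20299469] 0.00043803109844737083
```

View pics/a.png

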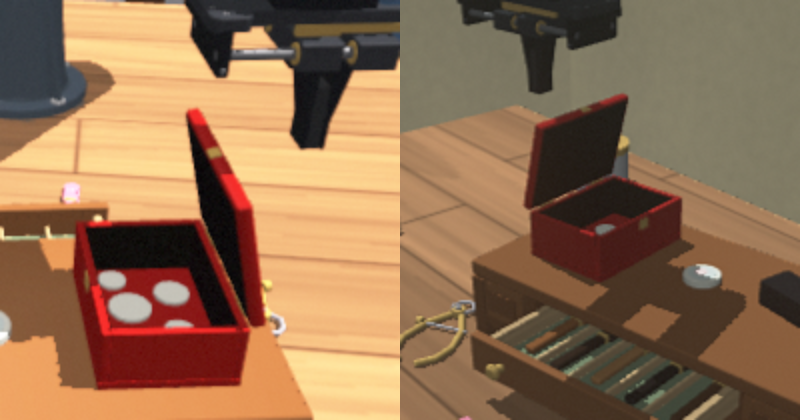

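The crop shows the closed fingers at (315,130), left of the lid and level with its edge. The lid leans slightly towards shut, at about 1.35 rad. Next I lower the fingers and approach the outer face.

Request:
jog_arm --pt "0 0 0.12 0" --pt "0 -0.1 0.21 0" --pt "0 -0.2 0.21 0" --pt "0 -0.27 0.21 0" --pt "0 -0.31 0.21 0" --pt "0 -0.34 0.21 0" --pt "0 -0.36 0.21 0" --pt "0 -0.36 0.21 0"

```text
t: 2.53
eef_pos: [0.641, 0.2341, 0.2691]
eef_rot: [-0.087, 0.996, 0.0, 0.0]
ft_force: [-0.1, 1.3, -0.6]
gripper_width: 0.0006
grip_force: 0.0
```

Request:
jog_arm --pt "0 -0.02 0 0" --pt "0 -0.04 0 0" --pt "0 -0.06 0 0" --pt "0 -0.08 0 0" --pt "0 -0.1 0 0" --pt "0 -0.12 0 0" --pt "0 -0.14 0.01 0" --pt "0 -0.16 0.01 0" --pt "0 -0.18 0.01 0" --pt "0 -0.2 0.02 0"

```text
t: 3.37
eef_pos: [0.6441, 0.2151, 0.2667]
eef_rot: [-0.087, 0.996, 0.0, 0.0]
ft_force: [-0.6, 0.7, 1.6]
gripper_width: 0.0002
grip_force: 0.6
```

```bash
python3 look.py b
```

```text
3.4667 [0.64414849 0.21458606 0.2665552 ] [-0.062037    0.41596644  0.26518811] 0.0007833118068665297
```

View pics/b.png

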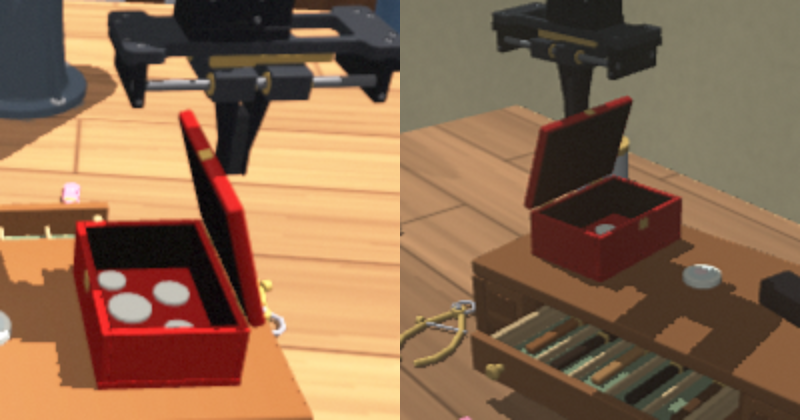

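Crop: the fingertip at (235,170) is touching the lid face, and the lid has begun to move. I continue along the arc.

Request:
jog_arm --pt "0 -0.03 0 0" --pt "0 -0.06 0.01 0" --pt "0 -0.1 0.02 0" --pt "0 -0.13 0.03 0" --pt "0 -0.17 0.045 0" --pt "0 -0.21 0.06 0" --pt "0 -0.24 0.075 0" --pt "0 -0.28 0.09 0" --pt "0 -0.31 0.105 0" --pt "0 -0.34 0.12 0"

```text
t: 4.3
eef_pos: [0.65, 0.1811, 0.2543]
eef_rot: [-0.087, 0.996, 0.0, -0.0]
ft_force: [-0.1, 1.1, -0.5]
gripper_width: 0.0006
grip_force: 0.4
```

Request:
jog_arm --pt "0 -0.025 0.015 0" --pt "0 -0.05 0.03 0" --pt "0 -0.075 0.05 0" --pt "0 -0.1 0.065 0" --pt "0 -0.12 0.085 0" --pt "0 -0.14 0.105 0" --pt "0 -0.16 0.125 0" --pt "0 -0.18 0.145 0" --pt "0 -0.2 0.165 0" --pt "0 -0.22 0.185 0"

```text
t: 5.13
eef_pos: [0.6539, 0.1596, 0.2359]
eef_rot: [-0.087, 0.996, -0.0, 0.0]
ft_force: [0.5, 0.1, 0.6]
gripper_width: 0.0005
grip_force: 0.4
```

```bash
python3 look.py c
```

```text
5.2333 [0.65375568 0.15936542 0.23552013] [ 0.07963661  0.27161341 -0.76776351] 0.0008685460699872167
```

View pics/c.png

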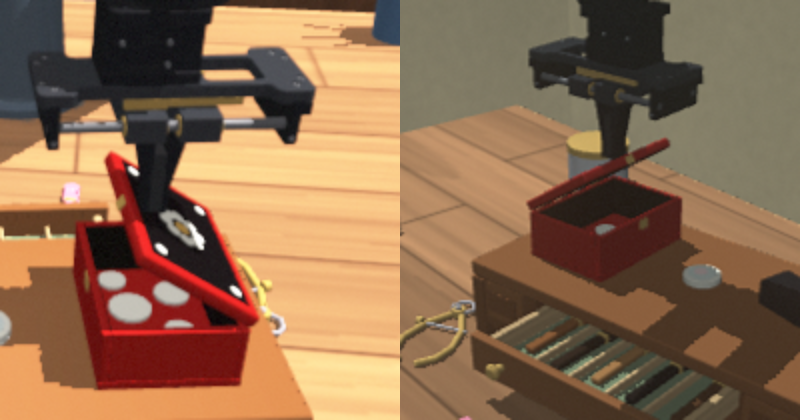

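The lid is at about 0.6 rad and following well, and the box has not moved.

Request:
jog_arm --pt "0 -0.02 0.025 0" --pt "0 -0.04 0.05 0" --pt "0 -0.06 0.075 0" --pt "0 -0.075 0.1 0" --pt "0 -0.09 0.12 0" --pt "0 -0.105 0.145 0" --pt "0 -0.12 0.17 0" --pt "0 -0.135 0.195 0" --pt "0 -0.145 0.22 0" --pt "0 -0.155 0.24 0"

```text
t: 6.07
eef_pos: [0.6565, 0.1443, 0.2117]
eef_rot: [-0.087, 0.996, -0.0, -0.0]
ft_force: [-0.4, 1.2, 0.2]
gripper_width: 0.0004
grip_force: 0.3
```

Request:
jog_arm --pt "0 -0.01 0.02 0" --pt "0 -0.015 0.045 0" --pt "0 -0.02 0.065 0" --pt "0 -0.03 0.09 0" --pt "0 -0.035 0.11 0" --pt "0 -0.04 0.13 0" --pt "0 -0.045 0.15 0" --pt "0 -0.05 0.17 0" --pt "0 -0.055 0.19 0" --pt "0 -0.06 0.2 0"

```text
t: 6.9
eef_pos: [0.6575, 0.1387, 0.1917]
eef_rot: [-0.087, 0.996, 0.0, -0.0]
ft_force: [0.1, 0.1, 0.6]
gripper_width: 0.0007
grip_force: 0.2
```

Request:
jog_arm --pt "0 0 0.005 0" --pt "0 0 0.01 0" --pt "0 0 0.015 0" --pt "0 0 0.02 0" --pt "0 0 0.025 0" --pt "0 0 0.03 0" --pt "0 0 0.035 0" --pt "0 0 0.035 0"

```text
t: 7.57
eef_pos: [0.6575, 0.1386, 0.1885]
eef_rot: [-0.087, 0.996, 0.0, 0.0]
ft_force: [-0.2, -0.1, 0.7]
gripper_width: 0.0004
grip_force: 0.2
```

Request:
jog_arm --pt "0 0 0.003 0" --pt "0 0 0.006 0" --pt "0 0 0.009 0" --pt "0 0 0.012 0" --pt "0 0 0.015 0" --pt "0 0 0.018 0" --pt "0 0 0.021 0" --pt "0 0 0.024 0" --pt "0 0 0.027 0" --pt "0 0 0.027 0"

```text
t: 8.4
eef_pos: [0.6575, 0.1387, 0.1858]
eef_rot: [-0.087, 0.996, 0.0, 0.0]
ft_force: [0.2, -0.5, 0.2]
gripper_width: 0.0005
grip_force: 0.1
```

Request:
jog_arm --pt "0 0 0.003 0" --pt "0 0 0.006 0" --pt "0 0 0.008 0" --pt "0 0 0.008 0"

```text
t: 8.73
eef_pos: [0.6575, 0.1387, 0.185]
eef_rot: [-0.087, 0.996, 0.0, -0.0]
ft_force: [0.8, 0.2, 1.0]
gripper_width: 0.0005
grip_force: 0.2
```

```bash
python3 look.py d; python3 - <<'E'
from h import *
for n in("scene","side"):
    d=np.load(n+"_d.npz");P=d["P"];h=cv2.cvtColor(d["f"],cv2.COLOR_BGR2HSV)
    e=np.array([-.174,.985]);q=(P[...,:2]-[.642,.223]); s=-(q@e); w=abs(q@[.985,.174])
    for a in(.02,.05,.08,.1):
        m=(abs(s-a)<.008)&(w<.07)&(w>.035)&(P[...,2]>.14)&(P[...,2]<.19); print(n,a,m.sum(),np.median(P[...,2][m]))
E
```

```text
8.8333 [0.65743873 0.13867835 0.18500694] [ 0.06621602 -0.35061698  0.70668646] 0.000423774964161454
scene 0.02 269 0.1680075301879423
scene 0.05 240 0.16789874302393465
scene 0.08 164 0.16780809559241394
scene 0.1 300 0.1676528465474538
side 0.02 60 0.169171245521809
side 0.05 46 0.1692080153213557
side 0.08 87 0.16948854309139727
side 0.1 204 0.1651641459988907
```

Request:
jog_arm --pt "0 0 0.002 0" --pt "0 0 0.004 0" --pt "0 0 0.005 0" --pt "0 0 0.005 0"

```text
t: 9.17
eef_pos: [0.6575, 0.1387, 0.1849]
eef_rot: [-0.087, 0.996, 0.0, 0.0]
ft_force: [-1.5, -0.0, 3.0]
gripper_width: 0.0006
grip_force: 1.6
```

Request:
jog_arm --pt "0 0 0.002 0" --pt "0 0 0.003 0" --pt "0 0 0.003 0" --pt "0 0 0.003 0"

```text
t: 9.5
eef_pos: [0.6575, 0.1387, 0.1849]
eef_rot: [-0.087, 0.996, 0.0, 0.0]
ft_force: [-2.1, -0.4, 6.0]
gripper_width: 0.0002
grip_force: 2.6
```

The lid is seated: z stopped changing while the force rose gently to 6 N. I lift off and go round in front of the drawer.

Request:
jog_arm --pt "0 0 -0.02 0" --pt "0 0 -0.1 0" --pt "0 0 -0.3 0" --pt "0 0 -0.6 0" --pt "0.1 0 -0.8 0" --pt "0.4 -0.1 -0.8 0" --pt "0.7 -0.2 -0.8 0" --pt "0.9 -0.3 -0.8 0" --pt "0.9 -0.3 -0.8 0"

```text
t: 10.25
eef_pos: [0.5699, 0.092, 0.2644]
eef_rot: [-0.086, 0.996, -0.0, -0.002]
ft_force: [-0.6, 0.8, -0.8]
gripper_width: 0.0005
grip_force: 0.0
```

Request:
jog_arm --pt "0.3 -0.12 0 0" --pt "0.6 -0.24 0 0" --pt "0.86 -0.36 0 0"

```text
t: 10.5
eef_pos: [0.4947, 0.0429, 0.2643]
eef_rot: [-0.087, 0.996, 0.0, 0.0]
ft_force: [-0.9, -0.3, 0.4]
gripper_width: 0.0003
grip_force: 0.0
```

Request:
jog_arm --pt "0.3 -0.12 0 0" --pt "0.6 -0.24 0 0" --pt "0.83 -0.36 0 0" --pt "0.83 -0.36 0 0" --pt "0.83 -0.36 0 0"

```text
t: 10.92
eef_pos: [0.4204, -0.0072, 0.2648]
eef_rot: [-0.086, 0.996, -0.0, 0.001]
ft_force: [1.6, -0.0, 0.5]
gripper_width: 0.0005
grip_force: 0.0
```

```bash
python3 - <<'E'
from h import *
f=[]
for n in("side","wrist"):
    c=optics.camera(n);np.savez(n+"_e.npz",P=cloud(c),f=c["frame"]);f.append(cv2.resize(c["frame"],(400,300)))
    P=cloud(c); b=(P[...,:2]-[.664,.036]); xb=b@[.985,.174]; yb=b@[-.174,.985]
    m=(xb<-.19)&(xb>-.25)&(abs(yb)<.14)&(P[...,2]>.02)&(P[...,2]<.1)
    print(n,m.sum(),P[...,2][m].max(),P[...,2][m].min())
    for y in(-.1,-.05,0,.05,.1):
        k=m&(abs(yb-y)<.01); 
        if k.sum(): print(y,k.sum(),np.percentile(xb[k],[2,25,50,75]).round(4),np.percentile(P[...,2][k],[2,98]).round(3))
cv2.imwrite("pics/e.png",np.hstack(f)); print(ctrl.read_state()["eef_pos"])
E
```

```text
side 2308 0.084054378016437 0.03344243316560713
-0.1 228 [-0.229  -0.2128 -0.2118 -0.2108] [0.039 0.083]
-0.05 181 [-0.2136 -0.2124 -0.2115 -0.2106] [0.039 0.083]
0 161 [-0.2133 -0.2124 -0.2116 -0.2105] [0.038 0.083]
0.05 148 [-0.2136 -0.2123 -0.2116 -0.2105] [0.039 0.083]
0.1 115 [-0.2291 -0.2128 -0.212  -0.2105] [0.039 0.083]
wrist 7366 0.08343368409045959 0.035337136431197735
-0.1 534 [-0.2307 -0.2141 -0.2137 -0.2097] [0.04  0.082]
-0.05 503 [-0.2141 -0.2137 -0.2133 -0.209 ] [0.038 0.083]
0 499 [-0.2139 -0.2135 -0.2132 -0.2089] [0.038 0.082]
0.05 498 [-0.2138 -0.2134 -0.213  -0.2088] [0.038 0.082]
0.1 549 [-0.2301 -0.2134 -0.2129 -0.2088] [0.04  0.082]
[ 0.42176344 -0.00683897  0.26475771]
```

View pics/e.png

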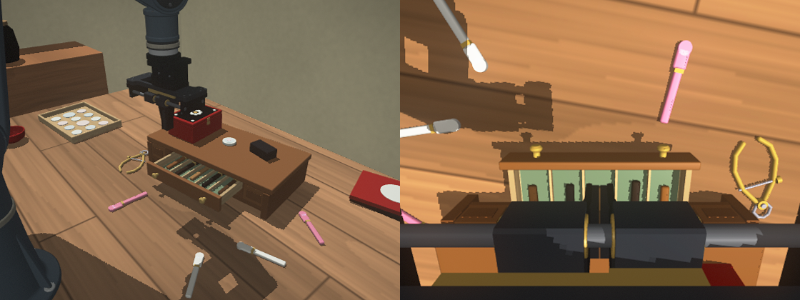

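The side crop shows the lid shut. In the wrist view the drawer's outer face is at the top, with knobs at (535,152) and (660,152), and the finger is midway between them at x≈600. The front spans z 0.037–0.083 and the finger stands about 24 mm in front of it. Now I lower.

Request:
jog_arm --pt "0 0 0.3 0" --pt "0 0 0.6 0" --pt "0 0 0.95 0" --pt "0 0 0.95 0"

```text
t: 11.35
eef_pos: [0.418, -0.0054, 0.1645]
eef_rot: [-0.087, 0.996, 0.002, -0.005]
ft_force: [-1.5, 1.0, -0.1]
gripper_width: 0.0007
grip_force: 0.0
```

Request:
jog_arm --pt "0 0 0.3 0" --pt "0 0 0.6 0" --pt "0 0 0.8 0" --pt "0 0 0.92 0" --pt "0 0 0.92 0" --pt "0 0 0.92 0"

```text
t: 11.85
eef_pos: [0.4215, -0.0066, 0.0776]
eef_rot: [-0.087, 0.996, -0.0, 0.0]
ft_force: [-0.5, -0.4, 0.3]
gripper_width: 0.0006
grip_force: 0.0
```

Request:
jog_arm --pt "-0.05 0 0 0" --pt "-0.1 0 0 0" --pt "-0.14 0 0 0" --pt "-0.17 0 0 0" --pt "-0.19 0 0 0" --pt "-0.21 0 0 0" --pt "-0.23 0 0 0" --pt "-0.25 0 0 0" --pt "-0.27 0 0 0" --pt "-0.29 0 0 0"

```text
t: 12.68
eef_pos: [0.4477, -0.0016, 0.0771]
eef_rot: [-0.087, 0.996, 0.0, -0.001]
ft_force: [-2.1, -0.7, 0.6]
gripper_width: 0.0002
grip_force: 1.1
```

Request:
jog_arm --pt "-0.025 0 0 0" --pt "-0.05 0 0 0" --pt "-0.08 0 0 0" --pt "-0.11 0 0 0" --pt "-0.14 0 0 0" --pt "-0.17 0 0 0" --pt "-0.2 0 0 0" --pt "-0.23 0 0 0" --pt "-0.26 0 0 0" --pt "-0.29 0 0 0"

```text
t: 13.52
eef_pos: [0.4773, 0.0036, 0.0771]
eef_rot: [-0.087, 0.996, 0.0, -0.0]
ft_force: [-1.9, 1.0, -1.0]
gripper_width: 0.0006
grip_force: 1.1
```

Request:
jog_arm --pt "-0.03 0 0 0" --pt "-0.06 0 0 0" --pt "-0.09 0 0 0" --pt "-0.12 0 0 0" --pt "-0.15 0 0 0" --pt "-0.18 0 0 0" --pt "-0.21 0 0 0" --pt "-0.24 0 0 0" --pt "-0.27 0 0 0" --pt "-0.29 0 0 0"

```text
t: 14.35
eef_pos: [0.5064, 0.0084, 0.0773]
eef_rot: [-0.087, 0.996, -0.0, 0.0]
ft_force: [-2.1, 0.6, -1.1]
gripper_width: 0.0006
grip_force: 1.0
```

Request:
jog_arm --pt "-0.018 0 0 0" --pt "-0.035 0 0 0" --pt "-0.05 0 0 0" --pt "-0.065 0 0 0" --pt "-0.08 0 0 0" --pt "-0.095 0 0 0" --pt "-0.11 0 0 0" --pt "-0.125 0 0 0" --pt "-0.14 0 0 0" --pt "-0.15 0 0 0"

```text
t: 15.18
eef_pos: [0.5209, 0.0109, 0.0773]
eef_rot: [-0.087, 0.996, -0.0, 0.0]
ft_force: [-2.2, -0.1, 0.7]
gripper_width: 0.0005
grip_force: 1.0
```

```bash
cat > dr.py <<'E'
from h import *
P=cloud(optics.camera("side")); b=(P[...,:2]-[.664,.036]); xb=b@[.985,.174]; yb=b@[-.174,.985];z=P[...,2]
for y in(-.1,-.05,.05,.1):
    k=(xb<-.11)&(xb>-.16)&(abs(yb-y)<.015)&(z>.045)&(z<.075)
    print(y,k.sum(),np.percentile(xb[k],[25,50,75]).round(4))
for y in(-.19,.19,-.16,.16):
    k=(xb<-.11)&(xb>-.14)&(abs(yb-y)<.02)&(z>.02)&(z<.075); print("bench",y,k.sum(),np.percentile(xb[k],[10,50,90]).round(4) if k.sum() else "")
s=ctrl.read_state(); print(s["t"],s["eef_pos"],(s["eef_pos"][:2]-[.664,.036])@[.985,.174],s["ft_force"])
E
python3 dr.py
```

```text
-0.1 195 [-0.1388 -0.1345 -0.1336]
-0.05 138 [-0.1346 -0.134  -0.1332]
0.05 115 [-0.1346 -0.1339 -0.133 ]
0.1 106 [-0.1435 -0.1348 -0.1338]
bench -0.19 389 [-0.1232 -0.1214 -0.1192]
bench 0.19 200 [-0.123  -0.121  -0.1188]
bench -0.16 313 [-0.123  -0.121  -0.1183]
bench 0.16 174 [-0.1229 -0.1204 -0.118 ]
15.2333 [0.52111435 0.01090408 0.07730741] -0.14510905301211033 [-1.67487233  0.38412286 -1.26116349]
```

Request:
jog_arm --pt "-0.008 0 0 0" --pt "-0.016 0 0 0" --pt "-0.024 0 0 0" --pt "-0.03 0 0 0" --pt "-0.036 0 0 0" --pt "-0.042 0 0 0" --pt "-0.048 0 0 0" --pt "-0.053 0 0 0" --pt "-0.057 0 0 0" --pt "-0.06 0 0 0"

```text
t: 16.07
eef_pos: [0.5266, 0.0119, 0.0773]
eef_rot: [-0.087, 0.996, -0.0, 0.0]
ft_force: [-1.4, -2.3, 0.3]
gripper_width: 0.0
grip_force: 1.0
```

Request:
jog_arm --pt "-0.004 0 0 0" --pt "-0.008 0 0 0" --pt "-0.012 0 0 0" --pt "-0.016 0 0 0" --pt "-0.02 0 0 0" --pt "-0.024 0 0 0" --pt "-0.028 0 0 0" --pt "-0.031 0 0 0" --pt "-0.034 0 0 0" --pt "-0.036 0 0 0"

```text
t: 16.9
eef_pos: [0.53, 0.0126, 0.0772]
eef_rot: [-0.087, 0.996, -0.0, 0.0]
ft_force: [-2.4, -1.3, 1.4]
gripper_width: 0.0003
grip_force: 1.0
```

Request:
jog_arm --pt "-0.003 0 0 0" --pt "-0.006 0 0 0" --pt "-0.009 0 0 0" --pt "-0.012 0 0 0" --pt "-0.015 0 0 0" --pt "-0.015 0 0 0"

```text
t: 17.4
eef_pos: [0.5313, 0.0129, 0.0772]
eef_rot: [-0.087, 0.996, 0.0, -0.0]
ft_force: [-2.7, -1.1, 0.5]
gripper_width: 0.001
grip_force: 1.3
```

Request:
jog_arm --pt "-0.002 0 0 0" --pt "-0.004 0 0 0" --pt "-0.006 0 0 0" --pt "-0.008 0 0 0" --pt "-0.008 0 0 0"

```text
t: 17.82
eef_pos: [0.5313, 0.013, 0.0772]
eef_rot: [-0.087, 0.996, 0.0, -0.001]
ft_force: [-4.8, -2.7, 2.7]
gripper_width: 0.0003
grip_force: 2.3
```

Request:
jog_arm --pt "-0.002 0 0 0" --pt "-0.004 0 0 0" --pt "-0.006 0 0 0" --pt "-0.006 0 0 0"

```text
t: 18.15
eef_pos: [0.5313, 0.013, 0.0771]
eef_rot: [-0.087, 0.996, 0.0, -0.002]
ft_force: [-5.4, -3.2, 3.1]
gripper_width: 0.0001
grip_force: 2.8
```

```bash
python3 dr.py
```

```text
-0.1 188 [-0.1317 -0.1242 -0.1231]
-0.05 139 [-0.1241 -0.1235 -0.1227]
0.05 117 [-0.1243 -0.1233 -0.1225]
0.1 111 [-0.1349 -0.1243 -0.123 ]
bench -0.19 398 [-0.1233 -0.1215 -0.119 ]
bench 0.19 210 [-0.1227 -0.121  -0.1187]
bench -0.16 307 [-0.1228 -0.121  -0.1182]
bench 0.16 223 [-0.1225 -0.1201 -0.115 ]
18.2 [0.53127396 0.01307746 0.07711581] -0.13472367167974306 [-5.27233138 -3.37150563  2.807675  ]
```

Force rises with no motion, which suggests the stop. I back off and check flushness from the wrist camera and the side view.

Request:
jog_arm --pt "0.03 0 0 0" --pt "0.1 0 0 0" --pt "0.3 0 0 0" --pt "0.6 0 0 0" --pt "0.9 0 -0.1 0" --pt "0.9 0 -0.4 0" --pt "0.9 0 -0.8 0" --pt "0.9 0 -1 0" --pt "0.9 0 -1 0" --pt "0.9 0 -1 0"

```text
t: 19.03
eef_pos: [0.4455, -0.0026, 0.1785]
eef_rot: [-0.087, 0.996, -0.001, 0.003]
ft_force: [0.0, -0.5, -0.2]
gripper_width: 0.0004
grip_force: 0.0
```

```bash
python3 - <<'E'
from h import *
fs=[]
for n in("side","wrist","scene"):
    c=optics.camera(n);P=cloud(c);b=(P[...,:2]-[.664,.036]); xb=b@[.985,.174]; yb=b@[-.174,.985];z=P[...,2]
    cv2.imwrite(f"pics/f_{n}.png",c["frame"]); fs.append(c["frame"])
    for nm,ys,zs in(("drawer",[-.06,-.03,0,.03,.06],(.045,.075)),("frame",[-.21,-.19,-.17,-.15,.15,.17,.19,.21],(.045,.075)),("topedge",[-.2,-.1,0,.1,.2],(.086,.095))):
        for y in ys:
            k=(xb<-.105)&(xb>-.14)&(abs(yb-y)<.008)&(z>zs[0])&(z<zs[1])
            if k.sum()>8: print(n,nm,y,k.sum(),np.percentile(xb[k],[10,50,90]).round(4))
    e=np.array([-.174,.985]);q=(P[...,:2]-[.642,.223]); s=-(q@e); w=q@[.985,.174]
    for a in(.015,.04,.07,.1):
        m=(abs(s-a)<.008)&(abs(w)<.06)&(z>.14)&(z<.19)
        if m.sum(): print(n,"lid",a,m.sum(),np.median(z[m]).round(4))
cv2.imwrite("pics/f.png",np.vstack([cv2.resize(fs[0][130:330,150:450],(800,340),interpolation=2)[:300],cv2.resize(np.hstack(fs[1:]),(800,300))]))
E
```

```text
side drawer -0.06 75 [-0.1248 -0.1235 -0.122 ]
side drawer -0.03 69 [-0.1246 -0.1234 -0.1219]
side drawer 0 66 [-0.1249 -0.1233 -0.1219]
side drawer 0.03 62 [-0.1246 -0.1233 -0.1217]
side drawer 0.06 60 [-0.1243 -0.1232 -0.1218]
side frame -0.21 95 [-0.1244 -0.1223 -0.1193]
side frame -0.19 102 [-0.1237 -0.1219 -0.1195]
side frame -0.17 97 [-0.1232 -0.1217 -0.1195]
side frame -0.15 51 [-0.1208 -0.1193 -0.1093]
side frame 0.15 58 [-0.1203 -0.1164 -0.1102]
side frame 0.17 54 [-0.123  -0.1214 -0.1193]
side frame 0.19 46 [-0.1231 -0.1216 -0.1191]
side frame 0.21 54 [-0.1235 -0.1212 -0.1192]
side topedge -0.2 33 [-0.1211 -0.1201 -0.1185]
side topedge -0.1 22 [-0.1209 -0.1194 -0.1183]
side topedge 0 20 [-0.1204 -0.1195 -0.1181]
side topedge 0.2 16 [-0.1202 -0.1192 -0.1176]
side lid 0.015 12 0.1699
side lid 0.04 44 0.1696
side lid 0.07 83 0.1698
side lid 0.1 171 0.1684
wrist frame -0.15 42 [-0.1134 -0.1106 -0.11  ]
wrist frame 0.15 55 [-0.1116 -0.1096 -0.1089]
wrist topedge -0.2 78 [-0.1222 -0.1216 -0.121 ]
wrist topedge 0 16 [-0.1214 -0.1207 -0.1203]
wrist topedge 0.2 91 [-0.1208 -0.1202 -0.1197]
scene lid 0.015 440 0.168
scene lid 0.04 448 0.168
scene lid 0.07 455 0.1681
scene lid 0.1 493 0.1676
```

View pics/f.png

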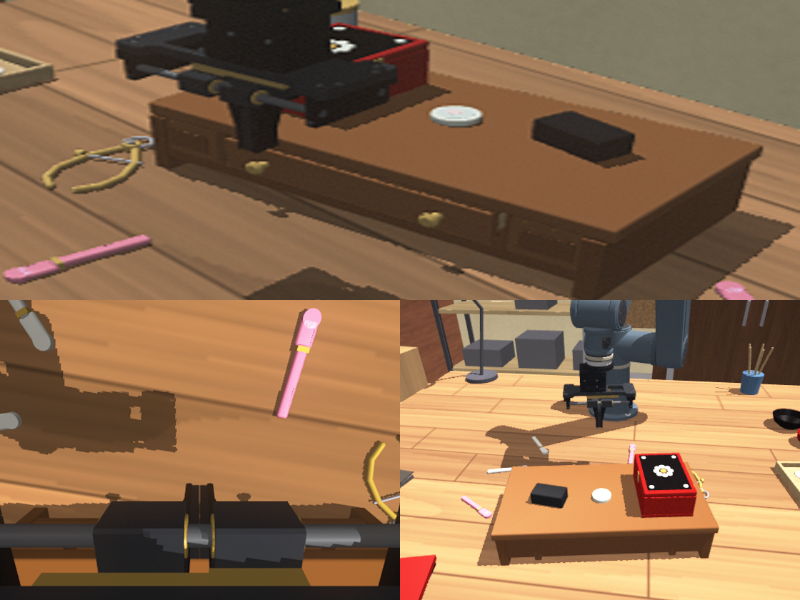

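The side view gives the drawer face 3.9 mm ahead of the top's edge. That is exactly the flush plane, so it is home. The lid is level at z ≈ 0.168, shut; charcoal, pearl and calipers have not moved, and the arm is clear.

```bash
python3 -c "
from plant import ctrl
print(ctrl.job_done())"
```

```text
the job is handed in; nothing more can be done
None
```

The lid is fully shut and the drawer is home and flush, each closed gently (about 6 N at most), nothing else was touched, and the job was handed in at about 19 s with the arm clear.

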